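# Hold the pendulum angle gauge at its mark on a rock core

### The arm

A 6-joint arm with a two-finger parallel gripper is mounted at the origin on a cart in front of the work surface, level with it; the furniture and walls round the work are solid. World frame = base frame: x ahead of the robot, y to its left, z up, the work surface at z = 0. Lengths are in m, angles in degrees, forces in N, time in s.
With the tool pointing down it reaches from about 0.325 to 0.775 m from the base axis. Payload 9.3 kg.
Tool frame: the origin (TCP) lies on the centre line of the jaws, within the pads' length; the fingertips stand 17 mm ahead of it and the grasp point (between the pads) lies 2 mm behind it (arm.finger_overhang is the distance from the TCP to the fingertips, in m); z points along the fingers, y is the line along which they close (so a half turn about z gives the same grasp; the last joint's range is limited). The gripper opens to 85 mm and grips with 20 to 120 N. Pads are 22 mm wide; open, the fingers measure 114 mm over their backs; the gripper's body (76 mm by 85 mm) begins 54 mm behind the grasp point. The pads swing forward as they close: fully open they stand 13 mm farther back than shut.
Start: joints at [67.632, 14.817, 1.232, 76.415, 0, 81.257], TCP at [0.13, 0.535, 0.248] pointing down, gripper open.
Joint ranges: [-174.27, 174.27], [-52.1, 104.24], [-59.71, 78.15], [-110.17, 111.67], [-87.03, 83.33], [-180, 180]. Speed limits (degrees/s): [127.2, 127.2, 159.86, 180, 180, 180].

### API

Orientations are given as [roll, pitch, yaw] about the fixed x, y, z axes, in that order (R = Rz(yaw) Ry(pitch) Rx(roll)).
In Python, from cell import arm gives the robot as it stands.
- The arm moves only by the tool send_rows, never from a script. Its argument "motion" is a list that holds one entry, the list of rows, each a list of 7 numbers: the turn, a rotation vector about the world's x, y, z scaled (see below), then the shift along the world's x, y, z scaled (see below), then the finger opening in mm, from 0 to 85.4. In form: [[[ax, ay, az, x, y, z, grip], ...]]. A call has 1 to 12 rows; each row is the pose to reach, as a shift and turn from the pose commanded when the call began; what a row does not reach only later rows make up. The controller multiplies each number of a shift by 100 mm and each number of a turn by pi/2 rad. A row lasts 1/12 s, in which the tool goes at most 41.7 mm and 7.16 degrees, less where a joint would pass 70% of its speed; a pose out of reach is approached as far as the arm can. A call with a number of a shift or a turn outside -1 to 1 is refused whole. A call with a gripper value outside its range is refused whole. The fingers move at their own pace and stop on an object; "force" is the grip in N (left out, the last holds). Time passes only in rows, so rows that repeat a pose let the fingers close. It gives the time, the measured TCP pose, the force, the opening and the grip force at its end, in the units of the state.
- arm.state(): the state, without advancing time (a new reading comes with each control period).
- arm.snapshot(name): name is "scene" or "top" or "wrist"; returns (picture, depth): 420x560x3 uint8, red, green, blue; 420x560 float32, m along the optical axis (not along the pixel's ray), 0 where there is no reading.
- arm.camera_info(name): a dict with "mtx" (3x3 intrinsics, pixels), "dist_coeffs" ([k1, k2, p1, p2, k3] as OpenCV has them; the pictures are not rectified), "world_from_camera" (4x4, takes a point from camera to world coordinates); the wrist camera has in their place "hand_eye" (4x4, takes a point from camera to tool coordinates, whose origin is the TCP and whose axes are the flange's). Camera axes: x right, y down, z forward; pixel columns grow to the right and rows downward; lengths in m; the calibration is good to about 2 mm. A picture is of the moment at which its call begins: read the wrist's pose just before it. camera_info takes no time and is no camera call.
- arm.finish_job(): hands the job in; it is judged then, once.
Trained networks look in the newest picture that a camera, given by its name, has taken for a name from the list of things; names that differ only in an ending like _2 or _b are one class to them, and where a whole thing is asked for, a point or a joint stands for the part that bears it (a point fixed in the world has none). Each returns a list of dicts, best first, with "conf" (0 to 1); they miss things now and then, are a little off and sometimes report something else, mostly with a low value. They report only what shows in the picture. A call takes as long as a camera call. They do not tell look-alikes from the thing itself.
- arm.find_in(camera, thing): "rect" ([left, top, right, bottom] in pixels, round what is visible of it).
- arm.landmark_of(camera, thing): "xy" ([column, row] in pixels: a listed point, or the origin of a listed thing).
The state is a dict: "time": time; "joint_pos": joint angles; "qvel": joint speeds; "effort": joint torques, N m; "position": TCP position; "tool_rot": TCP orientation; "contact_force": force on the tool from outside, world axes, zero at the start; "torque": the same for the moment, N m; "finger_gap": opening from 0.0 (shut) to 1.0 (fully open); "grasp_force": force on a finger pad.
Only numpy, scipy, OpenCV 4.12 (cv2) and the standard library are available. Lean on these libraries where they do the work, as an engineer would, in place of code of your own. Each camera call takes 0.05 s, during which the arm holds its last target. There are 200 camera calls.

### The job

Pick up the pendulum angle gauge by its black stem, set the middle of its foot squarely across the ridge of the stone core on the sprung stage, and rock it sideways on the ridge until its swinging pointer settles on the small pointed mark on its dial. Press gently throughout, so that the sprung stage gives by about half its 12 mm travel and never bottoms, and finish still holding the gauge there with the pointer at rest on the mark: do not put it down or let go. Leave the other things on the worktop where they are.

Things in the scene. Friction and masses are not known exactly. Their poses are not given: they have to be found in the camera images.
- gauge: Pendulum angle gauge, loose, 0.17 to 0.35 kg, upright on the worktop. Aluminium foot 36 (x) x 100 (y) x 8 mm (z); on it a grey dial plate 10 mm thick, 96 wide, up to z = 78 mm, white dial on its -x face; then a collar 36 mm wide (y) up to z = 81 mm, and the black stem. Origin: centre of the foot's flat underside; x from dial face to back, y along the foot, z up.
- stem (a point): Middle of the gauge's black stem, the part to grip, at gauge (1, 0, 105) mm. The stem is 18 (x) x 24 mm (y), upright, from z = 81 to 129 mm: grip it across its 24 mm, fingers closing along the gauge's y.
- pointer (a joint): Angle (rad) of the dark hanging pointer about the gauge's x axis, pivot at gauge (-10, 0, 70) mm. It swings freely and settles plumb in 1 to 2 s. 0 = along the gauge's -z; positive = tip towards gauge +y. At rest it is minus the gauge's roll about its own x: leaning the gauge's top towards its +y makes it positive.
- mark (a joint): Angle (rad) of the brass mark, a small pointed rider on the arc low on the dial, 50 mm from the same pivot, counted like the pointer. Set anew each time between 0.12 and 0.32 rad (always on the +y side); it stays put on the gauge.
- pointer_tip (a point): Lower tip of the pointer, 50 mm from the pivot.
- mark_tip (a point): Point of the brass mark that the pointer's tip must meet, 50 mm from the pivot.
- stage_base: Sprung specimen stage, fixed to the worktop: aluminium foot plate 92 x 92 x 12 mm, grey sleeve 58 mm wide up to z = 36 mm, and above it the moving round table (68 mm wide) that carries the stone core. Origin at the centre of the plate's underside, z up; x is along the core's ridge.
- crest (a point): Top, at mid length, of the rounded ridge on the stone core; rides on the sprung table, 90 mm above the worktop when not pressed. x runs along the ridge, which is round (radius 8 mm) and level for 9 mm either way, then drops. Lumps 20 mm to either side (y), about 12 mm lower: a gauge let go tips onto one of them, 0.5 to 0.6 rad off level.
- stage (a joint): How far the sprung table is pressed down (m): 0 = up, 0.012 = bottomed. About 2 N starts it moving, then 0.8 N per mm. It moves straight down only.
- tape_roll: Yellow roll of tape, 68 mm across, 19 mm high, lying loose between the gauge and the stage; bystander. Origin at the centre of its underside.
- petri_dish: Petri dish 64 mm across, 18 mm high, loose; bystander. Origin at the centre of its underside.
- sample_jar: Sample jar with white lid, 33 mm across, 55 mm high, loose; bystander. Origin at the centre of its underside.
Things that resemble listed ones, but are neither listed nor needed, are in the scene too. What is meant by the gauge is not orange, and is the smaller of those in its own colour.

How it is judged:
By the outcome, as a careful person would: the job done as asked, in the order asked, and still so for the second after the job is handed in, while the arm keeps its last pose, push and grip.
It also fails if it takes over 38 s, if anything falls off the work surface, if the arm or the gripper's body presses on something with over 40 N, if the wrist force passes 120 N, or if a joint passes its speed limit or range.

## Working session

There is one attempt and no reset: what is moved stays moved. The work goes in short steps, Python scripts to look and compute and a tool call to move; the robot and the scene stay as the last step left them, time stands still between calls to the robot, and variables do not carry over. Pictures are saved under pics/ and viewed, at most 10 in all, crops included, and the job is handed in when it is done.

Besides the shell and the picture viewer there is one more tool, called after "Request:" by a JSON object that holds its "api" and its "payload". send_rows: Moves the arm, as the interface text tells. Shifts and turns lie within -1 to 1; 1 stands for 100 mm of shift or pi/2 rad of turn. Its arguments: {"type":"object","properties":{"motion":{"type":"array","items":{"type":"array","items":{"type":"array","items":{"type":"number"}}}},"force":{"type":"number"}},"required":["motion"]}

```bash
ls; mkdir -p pics; cat > h.py <<'E'
from cell import arm
import numpy as np, cv2
from scipy.spatial.transform import Rotation as R
def snap(cam):
    s=arm.state(); p,d=arm.snapshot(cam); return s,p,d
def T_of(cam,s=None):
    c=arm.camera_info(cam)
    if 'world_from_camera' in c: return np.array(c['world_from_camera'])
    T=np.eye(4); T[:3,:3]=R.from_euler('xyz',s['tool_rot'],degrees=True).as_matrix(); T[:3,3]=s['position']
    return T@np.array(c['hand_eye'])
def ray(cam,px,s=None):
    c=arm.camera_info(cam); T=T_of(cam,s)
    u=cv2.undistortPoints(np.array(px,float).reshape(-1,1,2),np.array(c['mtx']),np.array(c['dist_coeffs'])).reshape(-1,2)
    d=np.c_[u,np.ones(len(u))]@T[:3,:3].T
    return T[:3,3],d
def at_z(cam,px,z,s=None):
    o,d=ray(cam,px,s); return o+d*((z-o[2])/d[:,2])[:,None]
def at_depth(cam,px,depth,s=None):
    o,d=ray(cam,px,s); return o+d*np.array(depth,float).reshape(-1,1)
def cloud(cam,d,s=None):
    v,u=np.mgrid[:d.shape[0],:d.shape[1]]
    P=at_depth(cam,np.c_[u.ravel(),v.ravel()],d.ravel(),s).reshape(*d.shape,3); P[d==0]=np.nan
    return P
def save(n,p): cv2.imwrite('pics/'+n+'.png',p[:,:,::-1])
E
python3 - <<'E'
from h import *
print(arm.state())
ims=[]
for c in ['scene','top']:
    s,p,d=snap(c); save(c+'0',p); ims.append(p)
    np.savez(c+'0.npz',p=p,d=d)
    for t in ['gauge','stage_base','tape_roll','petri_dish','sample_jar']:
        for r in arm.find_in(c,t): print(c,t,np.round(r['rect']),round(r['conf'],2))
    for t in ['stem','crest','gauge','stage_base','pointer_tip','mark_tip']:
        for r in arm.landmark_of(c,t): print(c,t,np.round(r['xy'],1),round(r['conf'],2))
E
```

```text
pics
{'time': 0.0, 'joint_pos': array([6.76315172e+01, 1.48524100e+01, 1.18938404e+00, 7.64147269e+01,
       1.23534698e-04, 8.12578338e+01]), 'qvel': array([-0.08502777,  0.04876924,  0.04300595,  0.01328992, -0.00069003,
        0.01697987]), 'effort': array([-1.41273638e-03, -5.55640018e+01,  3.44536364e+01,  1.36108592e-02,
       -3.68410183e-04,  9.80878781e-06]), 'position': array([0.12947   , 0.5342857 , 0.24764794]), 'tool_rot': array([-1.79923169e+02, -1.19396166e-02,  1.66373675e+02]), 'contact_force': array([0.24623215, 0.68676042, 0.46618895]), 'torque': array([-0.01763593, -0.02891719, -0.05580772]), 'grasp_force': 0.0, 'finger_gap': 1.0010927227875357}
scene gauge [142. 191. 174. 271.] 0.75
scene gauge [284. 244. 343. 312.] 0.62
scene gauge [304. 222. 343. 267.] 0.61
scene stage_base [217. 201. 265. 246.] 0.66
scene stage_base [236. 180. 250. 201.] 0.23
scene tape_roll [254. 244. 283. 271.] 0.77
scene tape_roll [216. 199. 264. 243.] 0.56
scene petri_dish [346. 210. 364. 229.] 0.74
scene sample_jar [234. 179. 252. 201.] 0.59
scene stem [150.1 211. ] 0.75
scene stem [32
[... 191 characters left out ...]
1 230.5] 0.9
scene pointer_tip [152.3 244.5] 0.56
top gauge [141. 265. 204. 316.] 0.97
top gauge [318. 221. 359. 244.] 0.7
top gauge [326. 263. 385. 311.] 0.62
top stage_base [214. 191. 257. 242.] 0.77
top tape_roll [269. 234. 295. 266.] 0.82
top petri_dish [326. 135. 350. 162.] 0.71
top petri_dish [317. 225. 360. 241.] 0.35
top sample_jar [196. 151. 212. 171.] 0.68
top stem [339.9 227.3] 0.91
top stem [336.  229.7] 0.69
top stem [366.1 291.3] 0.68
top stem [157.9 292.4] 0.55
top crest [231.  219.6] 0.67
top gauge [174.5 291.3] 0.9
top gauge [352.  283.6] 0.73
top stage_base [239.3 217. ] 0.9
top stage_base [229.  219.6] 0.62
top pointer_tip [350.  284.5] 0.42
top mark_tip [339.5 150.8] 0.47
```

```bash
python3 - <<'E'
from h import *
a=np.load('scene0.npz')['p'][160:330,120:400]; b=np.load('top0.npz')['p'][110:340,120:400]
a=cv2.resize(a,None,fx=2,fy=2,interpolation=3);b=cv2.resize(b,None,fx=1.1,fy=1.1,interpolation=3)
a=a[:, :560]
im=np.zeros((600,800,3),np.uint8); im[:a.shape[0],:560]=a; im[345:345+b.shape[0],:b.shape[1]]=b
b2=np.load('top0.npz')['p']; 
c=cv2.resize(b2,(480,360)); im[345:,310:790]=c[60:315]
save('both0',im)
for cam,pts in [('top',[('stem',(339.9,227.3),.129),('stem',(366.1,291.3),.129),('stem',(157.9,292.4),.129),('crest',(231,219.6),.09),('stage',(239.3,217),0)])]:
  for n,p,z in pts: print(n,at_z(cam,[p],z).round(3))
for n,p,z in [('stem',(150,211),.105),('stem',(322.8,227.9),.105),('stem',(309.9,255.6),.105),('crest',(239.6,202.2),.09),('stage',(240.1,230.5),0),('g',(312.1,306.2),0),('g',(322.7,265.7),0),('g',(159.3,252.7),0)]: print(n,at_z('scene',[p],z).round(3))
for n in ['top','scene']:print(T_of(n).round(2))
E
```

```text
stem [[ 0.493 -0.117  0.129]]
stem [[ 0.356 -0.167  0.129]]
stem [[0.366 0.274 0.129]]
crest [[0.521 0.121 0.09 ]]
stage [[0.536 0.11  0.   ]]
stem [[0.388 0.301 0.105]]
stem [[ 0.506 -0.123  0.105]]
stem [[ 0.399 -0.136  0.105]]
crest [[0.537 0.124 0.09 ]]
stage [[0.531 0.125 0.   ]]
g [[ 0.353 -0.163  0.   ]]
g [[ 0.492 -0.133  0.   ]]
g [[0.359 0.269 0.   ]]
[[-0.03 -0.99  0.13  0.42]
 [-1.    0.03 -0.02  0.03]
 [ 0.02 -0.13 -0.99  0.99]
 [ 0.    0.    0.    1.  ]]
[[ 0.44 -0.52  0.73 -0.44]
 [-0.9  -0.24  0.38 -0.48]
 [-0.02 -0.82 -0.57  0.87]
 [ 0.    0.    0.    1.  ]]
```

View pics/both0.png

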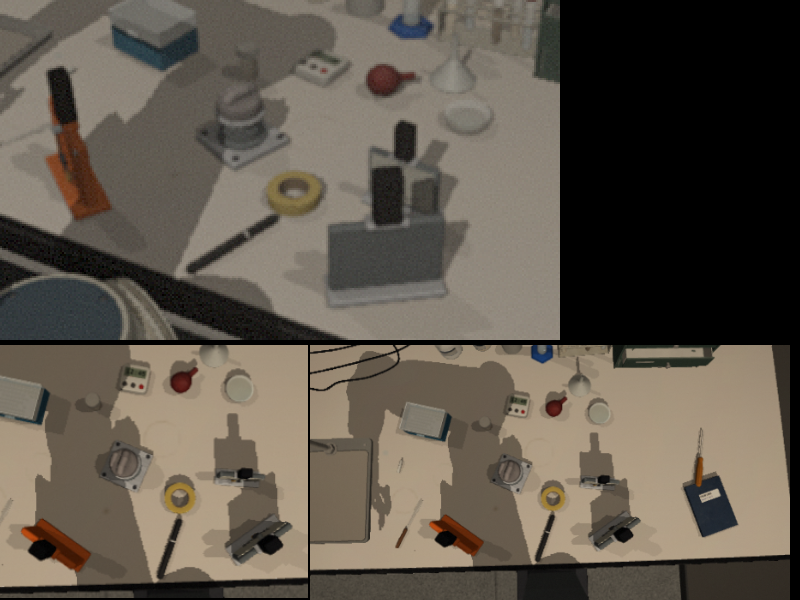

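The upper view shows the orange gauge at left, and two grey ones at right. The rear grey one (scene px ~(322,245), top px ~(339,232)) is about 100 mm long, so it is the smaller one and the target; the front one is larger. The stage is at top px (236,217).

```bash
python3 - <<'E'
from h import *
print(np.array(arm.camera_info('wrist')['hand_eye']).round(3), np.array(arm.camera_info('wrist')['mtx']).round(0).tolist())
for cam in ['top','scene']:
  d=np.load(cam+'0.npz')['d']; P=cloud(cam,d).reshape(-1,3)
  print(cam,np.nanmedian(P[(abs(P[:,0]-.45)<.05)&(abs(P[:,1]-.0)<.03)],0).round(4))
  near=lambda c,r:P[np.hypot(P[:,0]-c[0],P[:,1]-c[1])<r]
  g=near((.495,-.125),.085)
  for lo,hi in [(.1,.135),(.05,.08),(.02,.05),(.004,.013)]:
    q=g[(g[:,2]>lo)&(g[:,2]<hi)]
    if len(q)>5:
      r=cv2.minAreaRect((q[:,:2]*1000).astype(np.float32)); print('g',lo,len(q),q.mean(0).round(4),r)
  st=near((.53,.12),.07)
  for lo,hi in [(.078,.1),(.06,.078),(.008,.016)]:
    q=st[(st[:,2]>lo)&(st[:,2]<hi)]
    if len(q)>5:
      r=cv2.minAreaRect((q[:,:2]*1000).astype(np.float32)); print('s',lo,len(q),q.mean(0).round(4),q.max(0).round(3),r)
a=cv2.resize(np.load('scene0.npz')['p'][175:280,205:360],None,fx=5,fy=5,interpolation=2)
save('scz',a)
E
```

```text
[[-0.001 -0.962 -0.272  0.069]
 [ 1.    -0.001 -0.    -0.001]
 [-0.    -0.272  0.962 -0.125]
 [ 0.     0.     0.     1.   ]] [[296.0, 0.0, 279.0], [0.0, 296.0, 211.0], [0.0, 0.0, 1.0]]
top [4.49e-01 3.00e-04 1.00e-03]
g 0.1 109 [ 0.4964 -0.1234  0.125 ] ((497.02227783203125, -125.05059051513672), (23.918378829956055, 17.500133514404297), 83.85685729980469)
g 0.05 171 [ 0.4951 -0.122   0.0737] ((492.285400390625, -124.46783447265625), (95.33490753173828, 19.555927276611328), 83.96595001220703)
g 0.02 51 [ 0.4911 -0.1185  0.036 ] ((489.85284423828125, -121.0443115234375), (89.97637176513672, 9.912418365478516), 79.32219696044922)
g 0.004 270 [ 0.4909 -0.1217  0.0071] ((488.5617980957031, -133.2346954345703), (134.3817901611328, 155.00253295898438), 45.89875411987305)
s 0.078 175 [0.5308 0.1214 0.0847] [0.555 0.143 0.092] ((531.0775756835938, 121.37461853027344), (47.66701126098633, 43.070438385009766), 19.951566696166992)
s 0.06 346 [0.5277 0.1194 0.0742] [0.559 0.149 0.078] ((529.9712524414062, 121.11164855957031), (58.09068298339844, 55.71866226196289), 0.5593224763870239)
s 0.008 66
[... 495 characters left out ...]
6212158203125, -127.04216003417969), (94.45137786865234, 13.056624412536621), 86.75260925292969)
g 0.004 79 [ 0.4914 -0.1264  0.0082] ((502.697998046875, -134.76463317871094), (97.0783462524414, 128.39144897460938), 36.486228942871094)
s 0.078 118 [0.5248 0.1179 0.0842] [0.55  0.142 0.092] ((528.2822875976562, 119.38037109375), (43.738494873046875, 46.87293243408203), 32.5333366394043)
s 0.06 213 [0.5168 0.1125 0.0715] [0.554 0.149 0.078] ((525.5465698242188, 119.31463623046875), (54.9752311706543, 61.243221282958984), 6.5933146476745605)
s 0.008 359 [0.5122 0.1113 0.0119] [0.574 0.18  0.016] ((528.6387939453125, 120.84794616699219), (97.78276824951172, 93.87956237792969), 66.14752197265625)
```

View pics/scz.png

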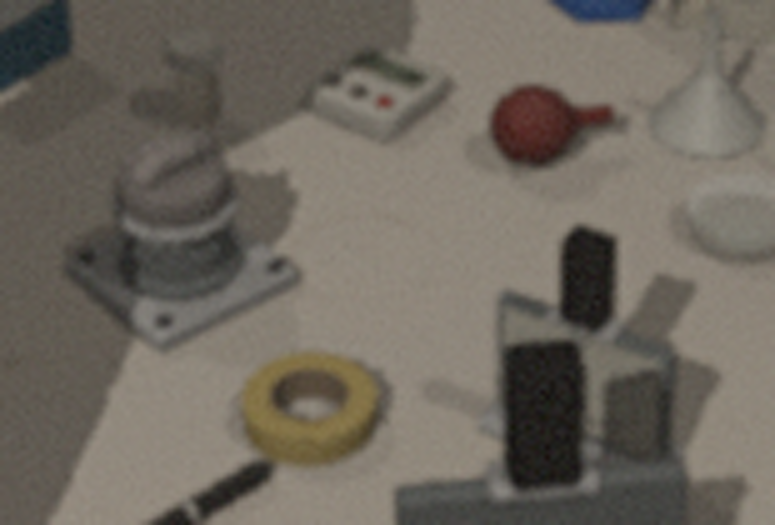

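The dial face of the rear grey gauge points towards the robot (yaw ≈ -6°). The ridge runs at ≈ -25°, in line with the stage plate. I'll move above the gauge for a close look.

Request:
{"api": "send_rows", "payload": {"motion": [[[0,0,0.03,0.17,-0.31,0,85],[0,0,0.06,0.35,-0.63,0,85],[0,0,0.085,0.52,-0.94,0,85]]], "force": 40}}

```text
time: 1.45
position: [0.1817, 0.4395, 0.2479]
tool_rot: [-180.0, -0.0, 174.3]
contact_force: [1.1, -1.2, -0.2]
finger_gap: 0.992
grasp_force: 0.0
```

Request:
{"api": "send_rows", "payload": {"motion": [[[0,0,0,0.17,-0.31,0,85],[0,0,0,0.35,-0.63,0,85],[0,0,0,0.52,-0.94,0,85]]]}}

```text
time: 1.7
position: [0.2339, 0.345, 0.2484]
tool_rot: [180.0, 0.0, 174.1]
contact_force: [0.5, 0.2, 0.5]
finger_gap: 0.995
grasp_force: 0.0
```

Request:
{"api": "send_rows", "payload": {"motion": [[[0,0,0,0.17,-0.31,0,85],[0,0,0,0.35,-0.63,0,85],[0,0,0,0.52,-0.94,0,85]]]}}

```text
time: 1.95
position: [0.2859, 0.251, 0.2485]
tool_rot: [180.0, 0.0, 174.1]
contact_force: [1.1, 1.5, -0.3]
finger_gap: 0.998
grasp_force: 0.0
```

Request:
{"api": "send_rows", "payload": {"motion": [[[0,0,0,0.17,-0.31,0,85],[0,0,0,0.35,-0.63,0,85],[0,0,0,0.52,-0.94,0,85]]]}}

```text
time: 2.2
position: [0.338, 0.1568, 0.2486]
tool_rot: [180.0, 0.1, 174.0]
contact_force: [0.3, 1.7, -1.0]
finger_gap: 0.997
grasp_force: 0.0
```

Request:
{"api": "send_rows", "payload": {"motion": [[[0,0,0,0.17,-0.31,0,85],[0,0,0,0.35,-0.63,0,85],[0,0,0,0.52,-0.94,0,85]]]}}

```text
time: 2.45
position: [0.3901, 0.0626, 0.2486]
tool_rot: [180.0, 0.1, 174.0]
contact_force: [2.0, 0.1, -0.9]
finger_gap: 0.994
grasp_force: 0.0
```

Request:
{"api": "send_rows", "payload": {"motion": [[[0,0,0,0.17,-0.31,0,85],[0,0,0,0.35,-0.63,0,85],[0,0,0,0.52,-0.94,0,85]]]}}

```text
time: 2.7
position: [0.4421, -0.0315, 0.2485]
tool_rot: [-180.0, 0.0, 174.0]
contact_force: [0.6, 0.1, 0.4]
finger_gap: 0.998
grasp_force: 0.0
```

Request:
{"api": "send_rows", "payload": {"motion": [[[0,0,0,0.17,-0.31,0,85],[0,0,0,0.35,-0.63,0,85],[0,0,0,0.52,-0.94,0,85],[0,0,0,0.52,-0.94,0,85],[0,0,0,0.52,-0.94,0,85]]]}}

```text
time: 3.12
position: [0.4939, -0.125, 0.2475]
tool_rot: [180.0, -0.1, 173.9]
contact_force: [-0.3, -0.1, -0.1]
finger_gap: 0.995
grasp_force: 0.0
```

```bash
python3 - <<'E'
from h import *
s,p,d=snap('wrist'); print(s['time'],s['position'],s['tool_rot'])
for t in ['stem','gauge','mark_tip','pointer_tip']:
    for r in arm.landmark_of('wrist',t): print(t,np.round(r['xy'],1),round(r['conf'],2))
save('w1',p); np.savez('w1.npz',p=p,d=d)
P=cloud('wrist',d,s).reshape(-1,3)
g=P[np.hypot(P[:,0]-.495,P[:,1]+.125)<.09]
for lo,hi in [(.115,.14),(.09,.115),(.065,.079),(.02,.06),(.004,.012)]:
    q=g[(g[:,2]>lo)&(g[:,2]<hi)]
    if len(q)>5:
      r=cv2.minAreaRect((q[:,:2]*1000).astype(np.float32)); print('g',lo,len(q),q.mean(0).round(4),np.percentile(q[:,2],95),r)
E
```

```text
3.1167 [ 0.49394289 -0.12499587  0.24750967] [ 1.79976065e+02 -7.22639973e-02  1.73876871e+02]
stem [276.5 209.6] 0.96
stem [208.1  32. ] 0.88
gauge [236.5  75.7] 0.96
gauge [280.7 187.4] 0.77
pointer_tip [277.5 180.8] 0.61
pointer_tip [239.1  77.5] 0.44
g 0.115 609 [ 0.4954 -0.1263  0.1272] 0.12933689230726764 ((496.7847595214844, -126.11348724365234), (23.63019371032715, 17.938993453979492), 84.33234405517578)
g 0.09 147 [ 0.4883 -0.1255  0.1034] 0.11394898659555022 ((489.34771728515625, -125.58141326904297), (23.782793045043945, 3.205655097961426), 84.2947769165039)
g 0.065 827 [ 0.4943 -0.126   0.0751] 0.07825544931440852 ((493.539306640625, -126.3809814453125), (95.15373229980469, 23.0931396484375), 83.97217559814453)
g 0.02 543 [ 0.4904 -0.1256  0.0402] 0.0573273012265952 ((488.681396484375, -125.28352355957031), (93.96571350097656, 9.257229804992676), 83.64424133300781)
g 0.004 844 [ 0.4846 -0.1251  0.0074] 0.008711028562493964 ((486.6533203125, -125.35000610351562), (99.75052642822266, 17.42438507080078), 84.44636535644531)
```

View pics/w1.png

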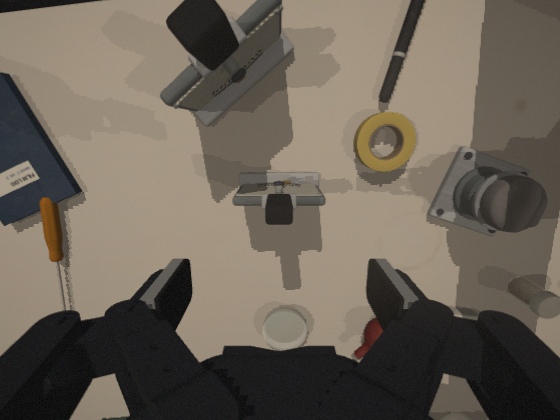

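Wrist view: target gauge dial at px (280,187), stem at (278,208), between the open fingers. The larger grey gauge is at (225,60), tape at (385,140), stage at (490,195) with its ridge along the plate edge. I'll extract the ridge from the depth, and descend.

```bash
python3 - <<'E'
from h import *
s=arm.state()
from scipy.optimize import least_squares
for cam,f in [('wrist','w1'),('top','top0'),('scene','scene0')]:
  d=np.load(f+'.npz')['d']; P=cloud(cam,d,s).reshape(-1,3)
  q=P[np.hypot(P[:,0]-.53,P[:,1]-.121)<.05]
  q=q[(q[:,2]>.06)&(q[:,2]<.1)]
  pl=P[(np.hypot(P[:,0]-.53,P[:,1]-.121)<.075)&(abs(P[:,2]-.012)<.004)]
  print(cam,'plate',cv2.minAreaRect((pl[:,:2]*1000).astype(np.float32)))
  # fit: z as function of lateral coord v: ridge cylinder
  top=q[q[:,2]>.0835]; m=top.mean(0); u,w,vt=np.linalg.svd(top[:,:2]-m[:2]); print(' top',len(top),m.round(4),top[:,2].max().round(4),np.degrees(np.arctan2(vt[0,1],vt[0,0])),w)
  for yaw in [-25]:
    a=np.radians(yaw); v=-(q[:,0]-.53)*np.sin(a)+(q[:,1]-.121)*np.cos(a); x=(q[:,0]-.53)*np.cos(a)+(q[:,1]-.121)*np.sin(a)
    print(' v:z ',[(int(b),round(float(np.median(q[(abs(v*1000-b)<1.5)&(abs(x)<.012),2])),4)) for b in range(-27,28,3)])
    print(' x:z ',[(int(b),round(float(np.median(q[(abs(x*1000-b)<1.5)&(abs(v)<.004),2])),4)) for b in range(-27,28,3)])
for c in ['top','scene']:
  arm.snapshot(c); print(c,[(r['xy'],r['conf']) for r in arm.landmark_of(c,'crest')])
arm.snapshot('wrist'); l=arm.landmark_of('wrist','crest');print([(r['xy'],r['conf'],at_z('wrist',[r['xy']],.09,s)) for r in l])
E
```

```text
wrist plate ((528.4449462890625, 123.03709411621094), (92.6889419555664, 92.18411254882812), 65.21744537353516)
 top 761 [0.5271 0.1216 0.0877] 0.0925 -20.285883739984044 [0.36896138 0.09792461]
 v:z  [(-27, 0.0683), (-24, 0.0743), (-21, 0.0763), (-18, 0.0774), (-15, 0.0775), (-12, 0.0777), (-9, 0.0777), (-6, 0.0821), (-3, 0.0872), (0, 0.0899), (3, 0.0905), (6, 0.0898), (9, 0.0881), (12, nan), (15, nan), (18, 0.0782), (21, 0.0778), (24, 0.0782), (27, 0.0778)]
 x:z  [(-27, 0.0844), (-24, 0.0867), (-21, 0.0879), (-18, 0.0883), (-15, 0.0891), (-12, 0.0898), (-9, 0.0896), (-6, 0.0899), (-3, 0.0896), (0, 0.0893), (3, 0.089), (6, 0.0897), (9, 0.0886), (12, 0.0871), (15, 0.086), (18, 0.0841), (21, 0.0833), (24, 0.0758), (27, 0.071)]
top plate ((529.54345703125, 121.19468688964844), (89.76709747314453, 91.43377685546875), 64.95564270019531)
 top 115 [0.5305 0.1214 0.0871] 0.0923 162.25045787086492 [0.13530927 0.0417157 ]
 v:z  [(-27, 0.0729), (-24, 0.0739), (-21, 0.0749), (-18, 0.0764), (-15, 0.0758), (-12, 0.0766), (-9, 0.0756), (-6, 0.0842), (-3, 0.0873), (0, 0.0891), (3, 0.089), (6, 0.088
[... 549 characters left out ...]
23926 0.03126313]
 v:z  [(-27, 0.0712), (-24, 0.0734), (-21, 0.0744), (-18, 0.0785), (-15, 0.077), (-12, 0.0776), (-9, 0.0799), (-6, 0.0836), (-3, 0.0875), (0, 0.0885), (3, 0.0886), (6, 0.0876), (9, nan), (12, nan), (15, nan), (18, 0.0783), (21, 0.0779), (24, 0.0757), (27, 0.0772)]
 x:z  [(-27, 0.0775), (-24, 0.0847), (-21, 0.0866), (-18, 0.0869), (-15, 0.0873), (-12, 0.0923), (-9, 0.0882), (-6, 0.0904), (-3, 0.088), (0, 0.0888), (3, 0.0878), (6, 0.0884), (9, 0.0832), (12, 0.0864), (15, 0.0874), (18, 0.0861), (21, 0.0854), (24, nan), (27, 0.074)]
top [([230.1, 218.7], 0.58)]
scene [([239.9, 201.7], 0.82)]
[([527.1, 211.1], 0.88, array([[0.52954753, 0.1210437 , 0.09      ]])), ([276.9, 208.0], 0.35, array([[ 0.50054693, -0.12563649,  0.09      ]]))]
  return _methods._mean(a, axis=axis, dtype=dtype,
  ret = ret.dtype.type(ret / rcount)
```

Request:
{"api": "send_rows", "payload": {"motion": [[[0,0,0,0.026,-0.01,-0.35,85],[0,0,0,0.026,-0.01,-0.7,85],[0,0,0,0.026,-0.01,-0.95,85],[0,0,0,0.026,-0.01,-0.95,85]]]}}

```text
time: 4.0
position: [0.4938, -0.1234, 0.1489]
tool_rot: [179.9, -0.4, 174.0]
contact_force: [0.6, 0.3, -0.7]
finger_gap: 0.999
grasp_force: 0.0
```

Request:
{"api": "send_rows", "payload": {"motion": [[[0,0,0,0,0,-0.25,85],[0,0,0,0,0,-0.49,85],[0,0,0,0,0,-0.49,85]]]}}

```text
time: 4.25
position: [0.4949, -0.1239, 0.1022]
tool_rot: [179.9, -0.2, 174.0]
contact_force: [-1.4, -0.6, -0.7]
finger_gap: 0.992
grasp_force: 0.0
```

Request:
{"api": "send_rows", "payload": {"motion": [[[0,0,0,0.016,-0.02,0.01,60],[0,0,0,0.016,-0.02,0.01,20],[0,0,0,0.016,-0.02,0.01,20],[0,0,0,0.016,-0.02,0.01,20],[0,0,0,0.016,-0.02,0.01,20],[0,0,0,0.016,-0.02,0.01,20],[0,0,0,0.016,-0.02,0.01,20],[0,0,0,0.016,-0.02,0.01,20]]], "force": 60}}

```text
time: 4.92
position: [0.4982, -0.1265, 0.1062]
tool_rot: [-180.0, 0.1, 174.0]
contact_force: [-0.4, 0.9, 6.0]
finger_gap: 0.271
grasp_force: 62.4
```

Request:
{"api": "send_rows", "payload": {"motion": [[[0,0,0,0,0,0,20],[0,0,0,0,0,0,20]]]}}

```text
time: 5.08
position: [0.4982, -0.1265, 0.1062]
tool_rot: [-180.0, 0.1, 174.0]
contact_force: [1.1, 2.0, 7.1]
finger_gap: 0.274
grasp_force: 62.4
```

Request:
{"api": "send_rows", "payload": {"motion": [[[0,0,0,0,0,0.1,20],[0,0,0,0,0,0.3,20],[0,0,0,0,0,0.5,20],[0,0,0,0,0,0.75,20],[0,0,0,0,0,1,20],[0,0,0,0,0,1,20],[0,0,0,0,0,1,20],[0,0,0,0,0,1,20]]]}}

```text
time: 5.75
position: [0.4973, -0.1263, 0.2046]
tool_rot: [180.0, -0.1, 174.0]
contact_force: [-0.5, 0.2, -3.4]
finger_gap: 0.271
grasp_force: 61.3
```

```bash
python3 - <<'E'
from h import *
s,p,d=snap('wrist'); print(s['time'],s['position'],s['tool_rot'],s['contact_force'],s['torque'])
for t in ['stem','gauge','mark_tip','pointer_tip','mark','pointer']:
    for r in arm.landmark_of('wrist',t) if t not in('mark','pointer') else arm.find_in('wrist',t): print(t,r)
np.savez('w2.npz',p=p,d=d)
P=cloud('wrist',d,s)
save('w2',cv2.resize(p[40:250,130:430],(780,546),interpolation=2))
q=P.reshape(-1,3); q=q[np.hypot(q[:,0]-.497,q[:,1]+.126)<.06]
f=q[(q[:,2]>.085)&(q[:,2]<.125)]; print(np.percentile(f[:,2],[2,10,30,50]))
f=f[f[:,2]<np.percentile(f[:,2],2)+.012]; print(f.mean(0),cv2.minAreaRect((f[:,:2]*1000).astype(np.float32)))
E
```

```text
5.75 [ 0.49725811 -0.12629276  0.20457543] [ 1.79980434e+02 -6.59277647e-02  1.74022310e+02] [-0.50725215  0.23808552 -3.42842265] [-0.00384558  0.05725618  0.00785638]
stem {'xy': [274.1, 278.1], 'conf': 0.86}
stem {'xy': [191.1, 0.0], 'conf': 0.86}
gauge {'xy': [232.3, 61.5], 'conf': 0.84}
gauge {'xy': [279.4, 213.9], 'conf': 0.77}
mark_tip {'xy': [239.1, 67.0], 'conf': 0.62}
mark_tip {'xy': [293.4, 206.5], 'conf': 0.61}
pointer_tip {'xy': [236.8, 69.2], 'conf': 0.55}
pointer_tip {'xy': [279.6, 207.7], 'conf': 0.47}
mark {'rect': [362.0, 106.4, 435.0, 174.4], 'conf': 0.57}
mark {'rect': [288.8, 205.2, 297.6, 212.8], 'conf': 0.45}
pointer {'rect': [222.2, 54.6, 242.9, 72.4], 'conf': 0.74}
pointer {'rect': [268.1, 210.9, 288.5, 219.1], 'conf': 0.69}
[0.10058908 0.10467033 0.10563117 0.10614723]
[ 0.48318574 -0.12507539  0.10578133] ((485.7365417480469, -125.22300720214844), (99.8510971069336, 18.6505184173584), 83.60652160644531)
```

View pics/w2.png

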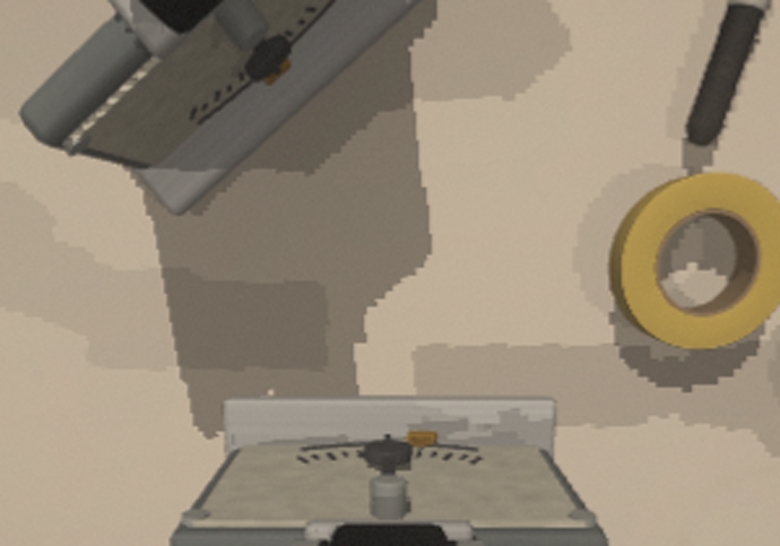

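Grasp is good: pointer tip at px (279,208), brass mark tip at (292.5,207) to the right (+y), about 0.20 rad off. I'll carry the gauge high to just beyond the stage, so that the wrist camera sees the ridge close up.

Request:
{"api": "send_rows", "payload": {"motion": [[[0,0,-0.02,0.1,0.2,0.2,20],[0,0,-0.05,0.25,0.46,0.4,20],[0,0,-0.071,0.39,0.7,0.55,20]]]}}

```text
time: 6.35
position: [0.5371, -0.0559, 0.2615]
tool_rot: [180.0, 0.0, 167.4]
contact_force: [0.9, -0.1, -3.1]
finger_gap: 0.273
grasp_force: 61.2
```

Request:
{"api": "send_rows", "payload": {"motion": [[[0,0,-0.02,0.13,0.23,0,20],[0,0,-0.05,0.26,0.46,0,20],[0,0,-0.071,0.39,0.7,0,20]]]}}

```text
time: 6.6
position: [0.5763, 0.0146, 0.2604]
tool_rot: [-180.0, 0.0, 161.1]
contact_force: [1.0, -0.6, -3.0]
finger_gap: 0.273
grasp_force: 61.3
```

Request:
{"api": "send_rows", "payload": {"motion": [[[0,0,-0.02,0.13,0.23,0,20],[0,0,-0.05,0.26,0.46,0,20],[0,0,-0.07,0.38,0.7,0,20],[0,0,-0.07,0.38,0.7,0,20],[0,0,-0.07,0.38,0.7,0,20],[0,0,-0.07,0.38,0.7,0,20]]]}}

```text
time: 7.1
position: [0.6136, 0.0835, 0.2598]
tool_rot: [-180.0, -0.0, 155.0]
contact_force: [0.1, -0.7, -3.0]
finger_gap: 0.272
grasp_force: 61.3
```

```bash
python3 - <<'E'
from h import *
s,p,d=snap('wrist'); print(s['time'],s['position'],s['tool_rot'],s['contact_force'])
for r in arm.landmark_of('wrist','crest'): print(r,at_z('wrist',[r['xy']],.09,s))
np.savez('w3.npz',p=p,d=d); save('w3',p)
P=cloud('wrist',d,s).reshape(-1,3)
q=P[(np.hypot(P[:,0]-.5306,P[:,1]-.1224)<.05)&(P[:,2]>.06)&(P[:,2]<.1)]
pl=P[(np.hypot(P[:,0]-.53,P[:,1]-.121)<.075)&(abs(P[:,2]-.012)<.003)]
print('plate',len(pl),cv2.minAreaRect((pl[:,:2]*1000).astype(np.float32)))
top=q[q[:,2]>.085]
for yaw in [-25,-20]:
  a=np.radians(yaw); v=1000*(-(q[:,0]-.5306)*np.sin(a)+(q[:,1]-.1224)*np.cos(a)); x=1000*((q[:,0]-.5306)*np.cos(a)+(q[:,1]-.1224)*np.sin(a))
  for b in range(-20,21,5):
    k=(abs(x-b)<2.5)&(q[:,2]>.0825); vv=v[k]
    pf=np.polyfit(vv,q[k,2]*1000,2); print(yaw,b,k.sum(),'edges',vv.min().round(1),vv.max().round(1),'peak v',(-pf[1]/2/pf[0]).round(2),'z',np.polyval(pf,-pf[1]/2/pf[0]).round(2))
E
```

```text
7.1 [0.61356113 0.08348401 0.25976678] [-1.79958453e+02 -4.65893139e-02  1.54994804e+02] [ 0.11084011 -0.67824558 -2.96558308]
{'xy': [279.8, 101.1], 'conf': 0.74} [[0.52952696 0.12311064 0.09      ]]
plate 2669 ((529.9404907226562, 121.37535095214844), (91.65572357177734, 91.68338012695312), 65.0435791015625)
-25 -20 78 edges -10.0 4.2 peak v -2.95 z 86.8
-25 -15 89 edges -10.0 5.1 peak v -2.11 z 88.36
-25 -10 100 edges -9.1 6.1 peak v -1.23 z 89.49
-25 -5 85 edges -9.1 6.1 peak v -1.1 z 89.61
-25 0 92 edges -8.2 6.2 peak v -1.24 z 89.86
-25 5 94 edges -8.2 6.2 peak v -1.41 z 89.65
-25 10 81 edges -8.3 6.2 peak v -1.04 z 89.3
-25 15 94 edges -7.4 7.2 peak v -0.54 z 87.96
-25 20 68 edges -6.4 7.2 peak v 0.64 z 86.41
-20 -20 79 edges -8.4 5.9 peak v -1.38 z 86.88
-20 -15 89 edges -7.8 6.5 peak v -0.92 z 88.44
-20 -10 92 edges -8.4 7.1 peak v -0.43 z 89.51
-20 -5 92 edges -8.5 6.7 peak v -0.63 z 89.6
-20 0 94 edges -8.4 6.3 peak v -1.25 z 89.87
-20 5 85 edges -8.9 5.9 peak v -1.87 z 89.64
-20 10 90 edges -9.3 5.5 peak v -1.86 z 89.33
-20 15 84 edges -8.7 6.1 peak v -1.66 z 87.99
-20 20 74 edges -8.0 5.7 peak v -1.01 z 86.44
```

View pics/w3.png

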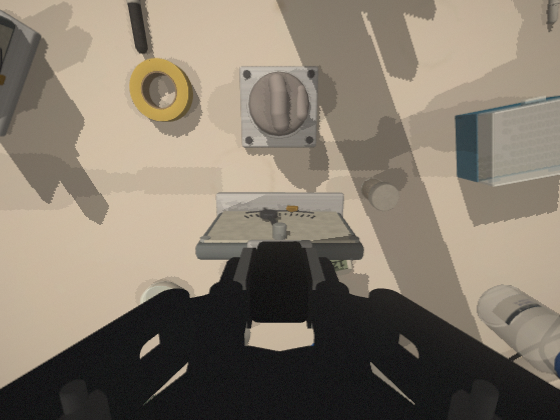

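The ridge runs nearly vertical in this view, from about (275,75) to (284,128), so it is turned a few degrees from the plate. I'll fit its direction properly.

```bash
python3 - <<'E'
from h import *
from scipy.optimize import least_squares
s=arm.state(); z3=np.load('w3.npz')
P=cloud('wrist',z3['d'],s).reshape(-1,3)
q0=P[(np.hypot(P[:,0]-.5306,P[:,1]-.1224)<.03)&(P[:,2]>.074)&(P[:,2]<.1)]
for zmin in [.0825,.084,.086]:
 for L in [9,13,17]:
  q=q0[q0[:,2]>zmin]
  def f(t):
    a=np.radians(t[0]); X=q[:,:2]*1000-[530.6,122.4]
    x=X@[np.cos(a),np.sin(a)]; v=X@[-np.sin(a),np.cos(a)]-t[1]
    h=t[2]-8+np.sqrt(np.clip(64-v*v,1,None)) - t[3]*np.clip(abs(x)-9,0,None)
    return np.where(abs(x)<L,q[:,2]*1000-h,0)
  r=least_squares(f,[-23,-1,90,.3],loss='soft_l1'); t=r.x; a=np.radians(t[0])
  print(zmin,L,t.round(2),'rms',np.sqrt(np.mean(r.fun**2)).round(2),(np.array([530.6,122.4])+t[1]*np.array([-np.sin(a),np.cos(a)])).round(1))
for zmin in [.0835,.0845,.086]:
  q=q0[q0[:,2]>zmin][:,:2]*1000; print(cv2.minAreaRect(q.astype(np.float32)), cv2.fitLine(q.astype(np.float32),2,0,.01,.01).ravel())
save('w3c',cv2.resize(z3['p'][60:155,230:330],(700,595),interpolation=2))
E
```

```text
0.0825 9 [-25.76  -1.6   89.96   0.3 ] rms 0.44 [529.9 121. ]
0.0825 13 [-24.47  -1.65  89.97   0.21] rms 0.54 [529.9 120.9]
0.0825 17 [-22.8   -1.59  89.98   0.23] rms 0.65 [530.  120.9]
0.084 9 [-25.76  -1.58  89.96   0.3 ] rms 0.45 [529.9 121. ]
0.084 13 [-24.42  -1.66  89.98   0.2 ] rms 0.55 [529.9 120.9]
0.084 17 [-23.32  -1.67  90.     0.23] rms 0.65 [529.9 120.9]
0.086 9 [-25.76  -1.61  89.99   0.3 ] rms 0.48 [529.9 121. ]
0.086 13 [-24.89  -1.69  90.01   0.2 ] rms 0.58 [529.9 120.9]
0.086 17 [-23.82  -1.69  90.03   0.24] rms 0.67 [529.9 120.9]
((529.911865234375, 121.02095031738281), (15.69449234008789, 50.794456481933594), 68.38985443115234) [ 9.3582475e-01 -3.5246572e-01  5.2964575e+02  1.2104280e+02]
((530.3727416992188, 120.7987289428711), (15.058911323547363, 49.45234298706055), 66.83654022216797) [ 9.34187770e-01 -3.56781811e-01  5.29834045e+02  1.20925095e+02]
((529.611083984375, 121.12356567382812), (14.698025703430176, 47.39117431640625), 66.18791961669922) [ 9.3197709e-01 -3.6251724e-01  5.2965643e+02  1.2092578e+02]
```

View pics/w3c.png

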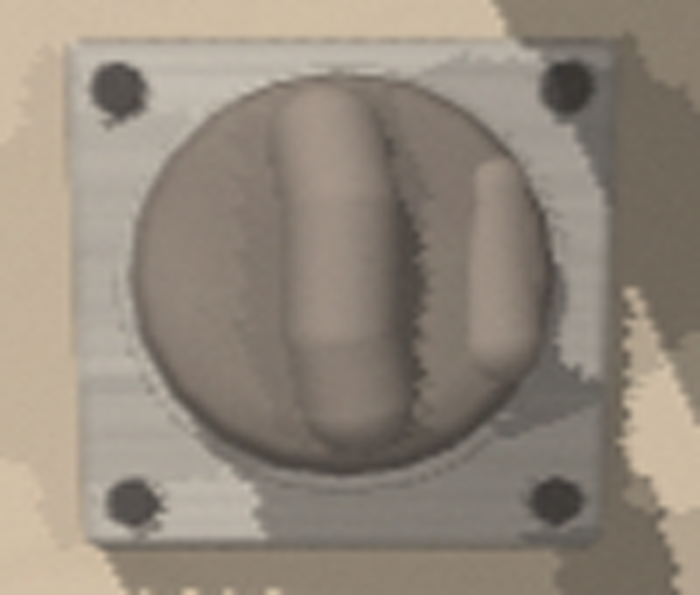

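The close crop shows the level middle of the ridge, rows 200–340, running straight along the plate; only the drooping ends bend. So the crest is at (0.530, 0.121), yaw -25°. Next I hover over it.

Request:
{"api": "send_rows", "payload": {"motion": [[[0,0,0,-0.28,0.12,0,20],[0,0,0,-0.56,0.25,-0.15,20],[0,0,0,-0.826,0.371,-0.35,20],[0,0,0,-0.826,0.371,-0.54,20],[0,0,0,-0.826,0.371,-0.54,20],[0,0,0,-0.826,0.371,-0.54,20],[0,0,0,-0.826,0.371,-0.54,20],[0,0,0,-0.826,0.371,-0.54,20]]]}}

```text
time: 7.87
position: [0.5324, 0.12, 0.2075]
tool_rot: [179.9, 0.1, 154.9]
contact_force: [1.0, 0.1, -2.7]
finger_gap: 0.277
grasp_force: 61.2
```

```bash
python3 - <<'E'
from h import *
s,p,d=snap('wrist'); print(s['time'],s['position'],s['tool_rot'],s['contact_force'],s['torque'])
for t in ['mark_tip','pointer_tip']:
    for r in arm.landmark_of('wrist',t): print(t,r)
P=cloud('wrist',d,s); q=P.reshape(-1,3); a=np.radians(-25)
X=(q[:,:2]-[.531,.1206])@np.array([[np.cos(a),-np.sin(a)],[np.sin(a),np.cos(a)]])
f=(abs(X[:,1])<.06)&(X[:,0]>-.03)&(X[:,0]<-.008)&(q[:,2]>.1)&(q[:,2]<.112)
print('foot top z',np.median(q[f,2]),'x',np.percentile(X[f,0],[1,99]),'y',np.percentile(X[f,1],[.5,99.5]))
E
```

```text
7.8667 [0.53244834 0.12001374 0.20747343] [1.79948919e+02 1.05974231e-01 1.54886868e+02] [ 0.99014324  0.10716773 -2.73595709] [ 0.0235758  -0.05025562  0.03311911]
mark_tip {'xy': [288.7, 207.2], 'conf': 0.49}
mark_tip {'xy': [157.3, 169.6], 'conf': 0.22}
pointer_tip {'xy': [277.8, 206.2], 'conf': 0.46}
foot top z 0.10863508653212939 x [-0.01836409 -0.00822883] y [-0.04950129  0.04863658]
```

Request:
{"api": "send_rows", "payload": {"motion": [[[0,0,0,0,0,-0.03,20],[0,0,0,0,0,-0.06,20],[0,0,0,0,0,-0.08,20],[0,0,0,0,0,-0.1,20],[0,0,0,0,0,-0.12,20],[0,0,0,0,0,-0.13,20],[0,0,0,0,0,-0.13,20],[0,0,0,0,0,-0.13,20]]]}}

```text
time: 8.68
position: [0.5312, 0.1206, 0.1935]
tool_rot: [180.0, 0.0, 154.9]
contact_force: [-1.1, -1.1, 1.3]
finger_gap: 0.268
grasp_force: 61.9
```

Contact made: +4.2 N over the free weight, about 2.7 mm of give. Next, press to about 6 mm and rock by 0.20 rad, rolling on the ridge.

Request:
{"api": "send_rows", "payload": {"motion": [[[0,0,0,0,0,-0.015,20],[0,0,0,0,0,-0.033,20],[0,0,0,0,0,-0.033,20],[0,0,0,0,0,-0.033,20]]]}}

```text
time: 9.02
position: [0.5312, 0.1206, 0.1901]
tool_rot: [180.0, 0.0, 154.9]
contact_force: [-2.0, -0.8, 3.7]
finger_gap: 0.276
grasp_force: 62.2
```

Request:
{"api": "send_rows", "payload": {"motion": [[[-0.0115,0.0054,0,0.009,0.019,0,20],[-0.023,0.0108,0,0.018,0.038,-0.001,20],[-0.0345,0.0161,0,0.027,0.057,-0.002,20],[-0.046,0.0215,0,0.036,0.076,-0.003,20],[-0.0577,0.0269,0,0.045,0.096,-0.005,20],[-0.0692,0.0323,0,0.054,0.115,-0.007,20],[-0.0808,0.0377,0,0.062,0.134,-0.01,20],[-0.0923,0.043,0,0.071,0.153,-0.013,20],[-0.1038,0.0484,0,0.08,0.172,-0.016,20],[-0.1154,0.0538,0,0.089,0.191,-0.02,20],[-0.1154,0.0538,0,0.089,0.191,-0.02,20]]]}}

```text
time: 9.93
position: [0.5404, 0.1403, 0.1875]
tool_rot: [-168.4, -0.0, 155.0]
contact_force: [-0.5, -0.8, 3.4]
finger_gap: 0.269
grasp_force: 62.3
```

Request:
{"api": "send_rows", "payload": {"motion": [[[0,0,0,0,0,0,20],[0,0,0,0,0,0,20],[0,0,0,0,0,0,20],[0,0,0,0,0,0,20],[0,0,0,0,0,0,20],[0,0,0,0,0,0,20],[0,0,0,0,0,0,20],[0,0,0,0,0,0,20],[0,0,0,0,0,0,20],[0,0,0,0,0,0,20],[0,0,0,0,0,0,20],[0,0,0,0,0,0,20]]]}}

```text
time: 10.93
position: [0.5401, 0.1398, 0.188]
tool_rot: [-168.6, 0.0, 154.9]
contact_force: [0.7, 2.6, 3.6]
finger_gap: 0.269
grasp_force: 62.3
```

```bash
python3 - <<'E'
from h import *
s,p,d=snap('wrist'); print(s['time'],s['position'],s['tool_rot'],s['contact_force'],s['torque'])
for t in ['mark_tip','pointer_tip']:
    for r in arm.landmark_of('wrist',t): print(t,r)
a=p[180:240,230:330]; save('w4',cv2.resize(a,(790,474),interpolation=2)); np.savez('w4.npz',p=p,d=d)
Rg=R.from_euler('xyz',s['tool_rot'],degrees=True).as_matrix(); print('fingers dir',Rg[:,2], 'lean', np.arcsin(np.dot(-Rg[:,2],[.4226,.9063,0])),'xlean',np.dot(-Rg[:,2],[.9063,-.4226,0]))
q=cloud('wrist',d,s).reshape(-1,3); t=(q-s['position'])@Rg   # tool coords: z down
f=(t[:,2]>.092)&(t[:,2]<.104)&(abs(t[:,1])<.055)&(t[:,0]>.006)&(t[:,0]<.022); pf=np.c_[t[f,1],t[f,0],np.ones(f.sum())]
print(f.sum(),'foot plane in tool',np.linalg.lstsq(pf,t[f,2],rcond=None)[0])
c,_=arm.snapshot('scene'); save('s4',c)
E
```

```text
10.9333 [0.54013376 0.13979088 0.18799009] [-1.68550607e+02  1.69176191e-02  1.54948209e+02] [0.74622153 2.62461753 3.57047946] [ 0.70938922 -0.11426995 -0.07542969]
mark_tip {'xy': [25.6, 162.3], 'conf': 0.48}
mark_tip {'xy': [290.8, 208.7], 'conf': 0.44}
pointer_tip {'xy': [22.8, 163.0], 'conf': 0.69}
pointer_tip {'xy': [290.5, 203.7], 'conf': 0.62}
fingers dir [-0.08379113 -0.17995084 -0.98010037] lean 0.1998267974880305 xlean -0.00010732777541907195
2343 foot plane in tool [-0.00184249  0.15369985  0.09661285]
```

View pics/w4.png

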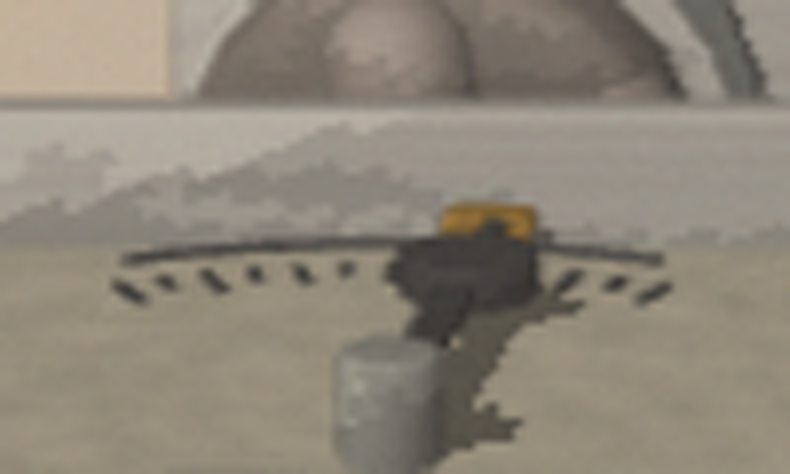

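The pointer tip (stub at crop (497,225)) now lies almost on the mark (orange block centre (490,215)). To measure it finely I'll project the modelled arc onto the level and leaned pictures.

```bash
python3 - <<'E'
from h import *
c=arm.camera_info('wrist'); H=np.linalg.inv(np.array(c['hand_eye'])); K=np.array(c['mtx']); D=np.array(c['dist_coeffs'])
def proj(phi,r,gx=-10,Dz=106.2,ox=0):
    g=np.array([gx,r*np.sin(phi),70-r*np.cos(phi)])
    t=np.array([-g[0]+ox,g[1],Dz-g[2]])/1000
    q=H[:3,:3]@t+H[:3,3]; return cv2.projectPoints(q.reshape(1,1,3),np.zeros(3),np.zeros(3),K,D)[0].ravel()
for phi in [0,.16,.18,.2,.22,.24]: print(phi,[proj(phi,r).round(1).tolist() for r in (50,56)], 'dialplane',proj(phi,50,-5).round(1))
print('pivot',proj(0,0).round(1),'foot front corners',[cv2.projectPoints((H[:3,:3]@(np.array([18,y,98.2])/1000)+H[:3,3]).reshape(1,1,3),np.zeros(3),np.zeros(3),K,D)[0].ravel().round(1).tolist() for y in (-50,50)])
out=[]
for n in ['w2','w4']:
    p=np.load(n+'.npz')['p']; hsv=cv2.cvtColor(p,cv2.COLOR_RGB2HSV)
    m=(hsv[...,1]>130)&(hsv[...,0]>8)&(hsv[...,0]<25); m[:195]=0;m[225:]=0;m[:,:265]=0;m[:,320:]=0
    dk=p.max(2)<75; 
    for r in range(200,222):
        cs=np.where(m[r])[0]; ds=np.where(dk[r,265:310])[0]+265
        print(n,r,'mark',(cs.min(),cs.max(),cs.mean().round(1)) if len(cs) else '','dark',(ds.tolist()) )
    out.append(cv2.resize(p[195:225,255:315],(780,390),interpolation=0)[:,:,:] if 0 else cv2.resize(p[198:222,258:312],(675,300),interpolation=cv2.INTER_NEAREST))
save('cmp',np.vstack(out))
d=np.load('w4.npz')['d'];s=arm.state();Rg=R.from_euler('xyz',s['tool_rot'],degrees=True).as_matrix()
t=(cloud('wrist',d,s).reshape(-1,3)-s['position'])@Rg
for a in np.arange(.006,.02,.002):
    f=(abs(t[:,0]-a)<.001)&(abs(t[:,1])>.02)&(abs(t[:,1])<.047)&(t[:,2]>.085)&(t[:,2]<.108); print(round(a,3),f.sum(),np.median(t[f,2]).round(4))
E
```

```text
0 [[279.4, 210.5], [279.4, 208.3]] dialplane [279.4 216.9]
0.16 [[290.2, 210.7], [291.2, 208.6]] dialplane [290.1 217.2]
0.18 [[291.5, 210.7], [292.6, 208.6]] dialplane [291.5 217.2]
0.2 [[292.9, 210.8], [294.1, 208.7]] dialplane [292.8 217.3]
0.22 [[294.2, 210.9], [295.6, 208.8]] dialplane [294.1 217.4]
0.24 [[295.6, 211.0], [297.0, 208.9]] dialplane [295.5 217.5]
pivot [279.6 233.7] foot front corners [[214.5, 196.4], [344.2, 196.2]]
w2 200 mark  dark []
w2 201 mark  dark []
w2 202 mark  dark []
w2 203 mark  dark []
w2 204 mark  dark []
w2 205 mark  dark []
w2 206 mark (np.int64(288), np.int64(296), np.float64(292.0)) dark []
w2 207 mark (np.int64(287), np.int64(297), np.float64(292.0)) dark [279]
w2 208 mark (np.int64(287), np.int64(297), np.float64(292.0)) dark [279]
w2 209 mark (np.int64(287), np.int64(296), np.float64(291.5)) dark [278, 279, 280]
w2 210 mark (np.int64(288), np.int64(296), np.float64(292.0)) dark [272, 273, 274, 275, 276, 277, 278, 279, 280, 281, 282, 283, 284, 285, 286]
w2 211 mark (np.int64(291), np.int64(291), np.float64(291.0)) dark [271, 272, 273, 274, 275,
[... 1897 characters left out ...]
15 mark  dark [280, 281, 282, 283, 284, 285, 286, 287, 288, 289, 290, 291, 292, 293, 294, 295, 296, 297, 302, 308]
w4 216 mark  dark [281, 282, 283, 284, 285, 286, 287, 288, 289, 290, 291, 292, 293, 294, 295, 296, 297, 298, 301]
w4 217 mark  dark [282, 283, 284, 285, 286, 287, 288, 289, 290, 291, 292, 293, 294, 295, 296, 297]
w4 218 mark  dark [283, 284, 285, 286, 287, 288, 289, 290, 291, 292, 293, 294, 295, 296]
w4 219 mark  dark [284, 285, 286, 287, 288, 289, 290, 291, 292]
w4 220 mark  dark [283, 284, 285, 286, 287, 288]
w4 221 mark  dark [282, 283, 284, 285, 286, 287, 288]
0.006 88 0.0987
0.008 378 0.0934
0.01 176 0.0988
0.012 163 0.0985
0.014 179 0.0988
0.016 165 0.0985
0.018 202 0.0989
```

View pics/cmp.png

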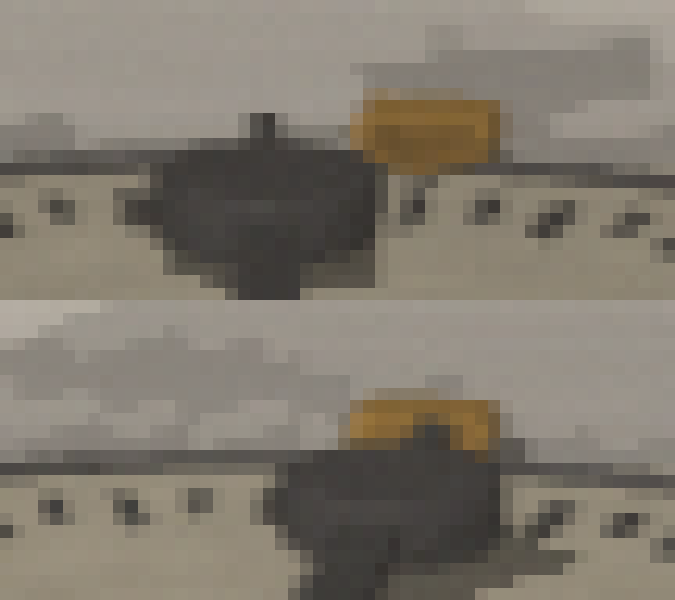

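Upper crop is level: tip stub at column 279, mark body centred at ~292 with its point at ~291. Lower crop is leaned: tip at 292.4, slightly past the mark. The foot is flat and square to the grip. One sub-pixel check, including the earlier level picture.

```bash
python3 - <<'E'
from h import *
for n in ['w2','w3','w4']:
    p=np.load(n+'.npz')['p'].astype(float)
    o=p[...,0]-p[...,2]   # orange-ness
    g=255-p.max(2)
    for r in range(205,213):
        b=np.median(np.r_[o[r,280:285] if n!='w4' else o[r,275:280],o[r,300:306]]); w=np.clip(o[r,283:302]-b-15,0,None)
        c=(w*np.arange(283,302)).sum()/w.sum() if w.sum()>40 else 0
        lo=274 if n!='w4' else 288; k=g[r,lo:lo+10]; k=np.clip(k-np.median(k)-15,0,None)
        print(n,r,'mark %.2f w %.0f'%(c,w.sum()),w.astype(int).tolist() if r in(210,211) else '','ptr %.2f %.0f'%((k*np.arange(lo,lo+10)).sum()/max(k.sum(),1),k.sum()))
E
```

```text
w2 205 mark 0.00 w 26  ptr 0.00 0
w2 206 mark 292.00 w 435  ptr 0.00 0
w2 207 mark 291.58 w 529  ptr 278.62 138
w2 208 mark 291.53 w 442  ptr 278.77 93
w2 209 mark 291.39 w 382  ptr 278.65 10
w2 210 mark 291.85 w 347 [0, 0, 0, 0, 17, 41, 32, 30, 35, 34, 42, 41, 39, 34, 2, 0, 0, 0, 0] ptr 0.00 0
w2 211 mark 291.13 w 164 [0, 0, 0, 0, 0, 0, 25, 34, 42, 34, 17, 11, 1, 0, 0, 0, 0, 0, 0] ptr 0.00 0
w2 212 mark 0.00 w 0  ptr 0.00 0
w3 205 mark 0.00 w 25  ptr 0.00 0
w3 206 mark 292.00 w 465  ptr 0.00 0
w3 207 mark 291.54 w 613  ptr 0.00 0
w3 208 mark 291.63 w 527  ptr 0.00 0
w3 209 mark 291.52 w 494  ptr 0.00 0
w3 210 mark 291.82 w 401 [0, 0, 0, 0, 12, 39, 46, 47, 46, 43, 43, 42, 40, 39, 4, 0, 0, 0, 0] ptr 0.00 0
w3 211 mark 291.15 w 163 [0, 0, 0, 0, 0, 0, 24, 33, 41, 35, 20, 10, 0, 0, 0, 0, 0, 0, 0] ptr 274.95 64
w3 212 mark 0.00 w 0  ptr 275.23 191
w4 205 mark 0.00 w 5  ptr 0.00 0
w4 206 mark 291.46 w 451  ptr 0.00 0
w4 207 mark 290.89 w 486  ptr 293.23 22
w4 208 mark 290.73 w 380  ptr 292.10 77
w4 209 mark 293.06 w 160  ptr 291.77 62
w4 210 mark 0.00 w 7 [0, 0, 0, 0, 0, 0, 0, 0, 0, 0, 0, 0, 0, 7, 0, 0, 0, 0, 0] ptr 0.00 0
w4 211 mark 0.00 w 0 [0, 0, 0, 0, 0, 0, 0, 0, 0, 0, 0, 0, 0, 0, 0, 0, 0, 0, 0] ptr 0.00 0
w4 212 mark 0.00 w 0  ptr 0.00 0
```

Request:
{"api": "send_rows", "payload": {"motion": [[[0.006,-0.003,0,-0.004,-0.01,0.002,20],[0.0115,-0.0054,0,-0.009,-0.019,0.004,20],[0.0115,-0.0054,0,-0.009,-0.019,0.004,20],[0.0115,-0.0054,0,-0.009,-0.019,0.004,20],[0.0115,-0.0054,0,-0.009,-0.019,0.004,20],[0.0115,-0.0054,0,-0.009,-0.019,0.004,20],[0.0115,-0.0054,0,-0.009,-0.019,0.004,20],[0.0115,-0.0054,0,-0.009,-0.019,0.004,20],[0.0115,-0.0054,0,-0.009,-0.019,0.004,20],[0.0115,-0.0054,0,-0.009,-0.019,0.004,20],[0.0115,-0.0054,0,-0.009,-0.019,0.004,20],[0.0115,-0.0054,0,-0.009,-0.019,0.004,20]]]}}

```text
time: 12.13
position: [0.5392, 0.1378, 0.1884]
tool_rot: [-169.7, 0.0, 154.9]
contact_force: [1.1, 3.1, 4.0]
finger_gap: 0.268
grasp_force: 62.2
```

Request:
{"api": "send_rows", "payload": {"motion": [[[0,0,0,0,0,0,20],[0,0,0,0,0,0,20],[0,0,0,0,0,0,20],[0,0,0,0,0,0,20],[0,0,0,0,0,0,20],[0,0,0,0,0,0,20],[0,0,0,0,0,0,20],[0,0,0,0,0,0,20],[0,0,0,0,0,0,20],[0,0,0,0,0,0,20],[0,0,0,0,0,0,20],[0,0,0,0,0,0,20]]]}}

```text
time: 13.13
position: [0.5392, 0.1378, 0.1884]
tool_rot: [-169.7, 0.0, 154.9]
contact_force: [1.2, 3.7, 4.7]
finger_gap: 0.27
grasp_force: 62.3
```

```bash
python3 - <<'E'
from h import *
s,p,d=snap('wrist'); print(s['time'],s['position'],s['tool_rot'],s['contact_force'],s['grasp_force'])
for t in ['mark_tip','pointer_tip']:
    for r in arm.landmark_of('wrist',t): print(t,r)
np.savez('w5.npz',p=p,d=d); pf=p.astype(float); o=pf[...,0]-pf[...,2]; g=255-pf.max(2)
for r in range(205,211):
    w=np.clip(o[r,283:302]-np.median(o[r,275:280])-15,0,None); k=g[r,286:297]
    print(r,'%.2f'%((w*np.arange(283,302)).sum()/max(w.sum(),1)),w.astype(int).tolist(),k.astype(int).tolist())
a=cv2.resize(p[198:222,258:312],(675,300),interpolation=cv2.INTER_NEAREST)
c,_=arm.snapshot('scene'); b=cv2.resize(c[150:260,190:325],(368,300),interpolation=2)
out=np.zeros((600,675,3),np.uint8); out[:300]=a; out[300:,:368]=b; save('fin',out)
E
```

```text
13.1333 [0.53916338 0.13782628 0.18837427] [-1.69685696e+02  1.28193178e-02  1.54948244e+02] [1.150823   3.72433621 4.68159529] 62.25445747375488
mark_tip {'xy': [21.4, 162.4], 'conf': 0.39}
mark_tip {'xy': [290.8, 207.0], 'conf': 0.38}
pointer_tip {'xy': [291.5, 205.3], 'conf': 0.65}
pointer_tip {'xy': [17.1, 162.6], 'conf': 0.61}
205 290.75 [0, 0, 0, 0, 0, 1, 0, 2, 2, 3, 0, 0, 0, 0, 0, 0, 0, 0, 0] [116, 112, 110, 120, 120, 120, 120, 118, 117, 115, 105]
206 291.62 [0, 0, 0, 9, 37, 46, 46, 44, 43, 44, 45, 43, 44, 43, 16, 0, 0, 0, 0] [120, 124, 127, 127, 127, 128, 129, 128, 126, 129, 128]
207 291.17 [0, 0, 0, 45, 58, 51, 53, 22, 10, 27, 48, 48, 50, 42, 24, 0, 0, 0, 0] [105, 108, 116, 113, 143, 156, 139, 120, 120, 116, 129]
208 291.49 [0, 0, 3, 43, 51, 47, 19, 0, 0, 0, 28, 35, 49, 54, 27, 0, 0, 0, 0] [115, 120, 127, 151, 181, 189, 172, 144, 138, 125, 114]
209 293.95 [0, 0, 0, 5, 10, 7, 0, 0, 0, 5, 18, 29, 41, 41, 16, 0, 0, 0, 0] [158, 158, 161, 180, 190, 192, 167, 159, 147, 129, 129]
210 295.76 [0, 0, 0, 0, 0, 0, 0, 0, 0, 0, 0, 0, 22, 39, 6, 0, 0, 0, 0] [189, 189, 191, 190, 191, 189, 190, 187, 181, 154, 142]
```

View pics/fin.png

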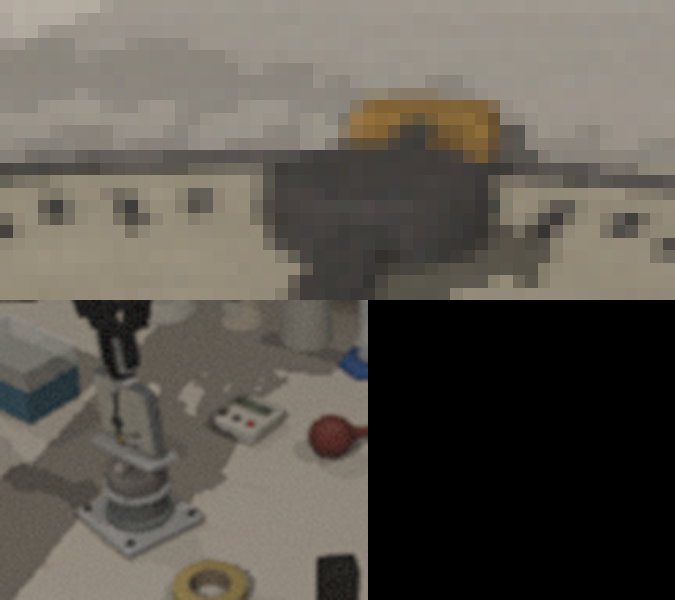

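The pointer tip (column ~290.9) sits on the mark's point (~290.9), centred in its body (291.4). The gauge stands on the ridge with about 6–7 mm of give, and everything is at rest. Handing in.

```bash
python3 -c "
from cell import arm
print(arm.finish_job())"
```

```text
the job is handed in; nothing more can be done
None
```

I handed the job in at about 13 s, with the gauge still gripped and its foot across the ridge. The pointer rests on the mark within what the wrist camera resolves (lean about 0.18 rad), and the stage is down about 6–7 mm of its 12.

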